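Crib the oiled oak slats to dry

ROBOT

A 6-joint arm with a two-finger parallel gripper is mounted at the origin on the work surface. World frame = base frame: x ahead of the robot, y to its left, z up, the work surface at z = 0. Lengths are in m, angles in degrees, forces in N, time in s.
With the tool pointing down it reaches from about 0.3 to 0.75 m from the base axis. Payload 8.5 kg.
Tool frame: the origin (TCP) lies midway between the tips of the shut fingers; the grasp point (between the pads) lies 19 mm behind it (env.tcp_to_grasp is the z of the grasp point in the tool frame, in m); z points along the fingers, y is the line along which they close (so a half turn about z gives the same grasp; the last joint's range is limited). The gripper opens to 85 mm and grips with 20 to 120 N. Pads are 22 mm wide; open, the fingers measure 114 mm over their backs; the gripper's body (76 mm by 85 mm) begins 54 mm behind the grasp point. The pads swing forward as they close: fully open they stand 13 mm farther back than shut.
Start: joints at [58.425, 21.807, 74.336, -0, 83.858, -12.336], TCP at [0.181, 0.519, 0.231] pointing down, gripper open.
Joint ranges: [-178.18, 178.18], [-50.72, 133.34], [12.68, 142.11], [-81.47, 261.47], [9.98, 163.14], [-165.26, 165.26]. Speed limits (degrees/s): [136.94, 136.94, 180, 180, 180, 180].

INTERFACE

Orientations are given as a 3x3 rotation matrix whose columns are the frame's x, y, z axes.
In Python, from rig import env, imaging, job, models gives the robot as it stands. The module is installed in compiled form; this text tells all that it offers.
- The arm moves only by the tool jog_arm, never from a script. Its argument "plan" is text: rows parted by semicolons, each of 7 numbers parted by spaces: the turn, a rotation vector about the tool's x, y, z in degrees, then the shift along the tool's x, y, z in cm, then the closure in counts, from 0 (fully open) to 255 (shut). In form: rx ry rz x y z claw; .... A call has 1 to 10 rows; each row shifts and turns the commanded pose from where the row before left it, along the tool's axes as they then stand; what a row does not reach is not made up. A row lasts 1/12 s, in which the tool goes at most 41.7 mm and 7.16 degrees, less where a joint would pass 70% of its speed; a pose out of reach is approached as far as the arm can. A call with a gripper value outside its range is refused whole. The fingers move at their own pace and stop on an object; "grip_force" is the grip in N (left out, the last holds). Time passes only in rows, so rows that do not move let the fingers close. It gives the time, the measured TCP pose, the force, the opening and the grip force at its end, in the units of the state.
- env.observe(): the state, without advancing time (a new reading comes with each control period).
- imaging.get_image(name): name is "scene" or "side" or "wrist"; returns a dict with "pixels" (400x640x3 uint8, red, green, blue), "depth" (400x640 float32, m along the optical axis (not along the pixel's ray), 0 where there is no reading), "fov_y" (degrees; the focal length in pixels is half the picture's height over the tangent of half this angle, whatever the lens; pixels are square), "cx", "cy" (the principal point, pixels), "world_from_camera" (4x4, takes a point from camera to world coordinates). Camera axes: x right, y down, z forward; pixel columns grow to the right and rows downward; lengths in m; the calibration is good to about 2 mm. A picture is of the moment at which its call begins.
- job.close_job(): hands the job in; it is judged then, once.
Trained networks look in the newest picture that a camera, given by its name, has taken for a name from the list of things; names that differ only in an ending like _2 or _b are one class to them, and where a whole thing is asked for, a point or a joint stands for the part that bears it (a point fixed in the world has none). Each returns a list of dicts, best first, with "confidence" (0 to 1); they miss things now and then, are a little off and sometimes report something else, mostly with a low value. They report only what shows in the picture. A call takes as long as a camera call. They do not tell look-alikes from the thing itself.
- models.outline_of(camera, query): "region" (400x640 bool, what is visible of it) and "bbox" ([centre column, centre row, width, height] in pixels, round what is visible of it).
- models.tip_of(camera, query): "at" ([column, row] in pixels: a listed point, or the origin of a listed thing).
The state is a dict: "time_s": time; "q": joint angles; "qvel": joint speeds; "joint_efforts": joint torques, N m; "position": TCP position; "tool_rot": TCP orientation; "ft_force": force on the tool from outside, world axes, zero at the start; "wrist_torque": the same for the moment, N m; "grip_width": finger opening in m; "gripper_force": force on a finger pad.
Only numpy, scipy, OpenCV 4.12 (cv2) and the standard library are available. Lean on these libraries where they do the work, as an engineer would, in place of code of your own. Each camera call takes 0.05 s, during which the arm holds its last target. There are 200 camera calls.

TASK

Stack the freshly oiled oak drawer slats crosswise on the drying board so that air gets all round them: first lay the two long slats flat and square across the board's two fixed battens, then the two short slats flat and square across the long ones. In each layer the two slats lie parallel, about 90 mm apart from middle to middle, and every layer is centred over the board. Leave all the other things on the counter where they are.

Things in the scene. Friction and masses are not known exactly. Their poses are not given: they have to be found in the camera images.
- board: drying board, fixed: plywood 160 x 160 x 10 mm with two oak battens 150 x 24 x 18 mm along its x, middle lines at y = +-55 mm, tops 28 mm above the counter. Origin at the centre of its underside, z up. Long slats go along its y at x = +45 and -45 mm, short slats on top along its x at y = +45 and -45 mm
- long_a: oak slat, 170 x 26 x 20 mm (x along its length, 26 mm wide along y, 20 mm thick along z), about 64 g; origin at its centre. Lies flat on the counter with the wax tin standing close beside it (about 17 mm gap, on its +y side)
- long_b: oak slat, 170 x 26 x 20 mm (x along its length, 26 mm wide along y, 20 mm thick along z), about 64 g; origin at its centre. Lies level, balanced crosswise on top of short_a (its centre starts 30 mm above the counter)
- short_a: oak slat, 130 x 26 x 20 mm (x along its length, 26 mm wide along y, 20 mm thick along z), about 49 g; origin at its centre. Lies flat on the counter underneath long_b
- short_b: oak slat, 130 x 26 x 20 mm (x along its length, 26 mm wide along y, 20 mm thick along z), about 49 g; origin at its centre. Lies flat on the counter with the sanding block close beside it (about 17 mm gap, on its +y side)
- tin: bystander: round wax tin, diameter 62 mm, 56 mm high, origin at the centre of its underside
- sander: bystander: cork sanding block 70 (x) x 40 (y) x 24 mm high, origin at the centre of its underside
- oil: bystander: amber bottle, diameter 64 mm, 190 mm high, standing beyond the work area; origin at the centre of its underside
- mug: bystander: white mug, diameter 76 mm, 85 mm high, handle on its +y side reaching at most 75 mm from the axis; origin at the centre of its underside
- pull: bystander: brass drawer pull lying flat, 140 mm (x) x 34 mm (y) x 10 mm high; origin on the counter in the middle of its bar, the two feet point to +y
- driver: bystander: screwdriver lying flat along its x, 170 mm long, 26 mm thick at most; origin near its middle, on the counter
- hinge: bystander: steel cupboard hinge lying flat, 90 mm (x, from -65 to +25) x 45 mm (y) x 14 mm high; origin on the counter under its plate
There are look-alikes about, which are no part of the job. What is shaped like the short_a but blue or purple is not meant.

How it is judged (in metres and radians):
On the way:
1. the two long slats lie square across the battens (y of long_a in the frame of board between -0.02 and 0.02 m and z of long_a in the frame of board between 0.033 and 0.043 m and angle between the x axis of each of long_a, long_b and the y axis of board, either way round below 0.14 rad and angle between the z axis of each of long_a, long_b and the z axis of board, either way round below 0.06 rad and linear speed of each of long_a, long_b below 0.02 m/s and y of long_b in the frame of board between -0.02 and 0.02 m and z of long_b in the frame of board between 0.033 and 0.043 m and ((x of long_a in the frame of board between 0.03 and 0.06 m and x of long_b in the frame of board between -0.06 and -0.03 m) or (x of long_a in the frame of board between -0.06 and -0.03 m and x of long_b in the frame of board between 0.03 and 0.06 m))), for 0.2 s.
At the end, for the whole second after the job is handed in: In the board's frame: long slats flat on the battens, along y within 0.14 rad, centres at x = +-45 mm (within 15), y = 0 (within 20); short slats flat on them, along x within 0.14 rad, centres at y = +-45 mm (within 15), x = 0 (within 20). Centre heights 38 and 58 mm (within 5). Released, at rest (all of step 1 and x of short_a in the frame of board between -0.02 and 0.02 m and z of short_a in the frame of board between 0.053 and 0.063 m and angle between the x axis of each of short_a, short_b and the x axis of board, either way round below 0.14 rad and angle between the z axis of each of short_a, short_b and the z axis of board, either way round below 0.06 rad and linear speed of each of short_a, short_b below 0.02 m/s and x of short_b in the frame of board between -0.02 and 0.02 m and z of short_b in the frame of board between 0.053 and 0.063 m and ((y of short_a in the frame of board between 0.03 and 0.06 m and y of short_b in the frame of board between -0.06 and -0.03 m) or (y of short_a in the frame of board between -0.06 and -0.03 m and y of short_b in the frame of board between 0.03 and 0.06 m))); the robot touches nothing.
It fails at once if a bystander is shifted by more than 25 mm (distance of any of tin, sander, oil, mug, pull, driver, hinge from where it was at the start of the episode above 0.025 m).
It also fails if it takes over 69 s, if anything falls off the work surface, if the arm or the gripper's body presses on something with over 40 N, if the wrist force passes 120 N, or if a joint passes its speed limit or range.

## Working session

There is one attempt and no reset: what is moved stays moved. The work goes in short steps, Python scripts to look and compute and a tool call to move; the robot and the scene stay as the last step left them, time stands still between calls to the robot, and variables do not carry over. Pictures are saved under pics/ and viewed, at most 10 in all, crops included, and the job is handed in when it is done.

Besides the shell and the picture viewer there is one more tool, called after "Request:" as name(argument=value, ...) on one line, values as JSON. jog_arm: Moves the arm, as the interface text tells. Its arguments: {"type":"object","properties":{"plan":{"type":"string"},"grip_force":{"type":"number"}},"required":["plan"]}

```bash
mkdir -p pics; cat > h.py <<'E'
import numpy as np, cv2
from rig import env, imaging, job, models
def world(im):
    h,w=im["depth"].shape; f=h/2/np.tan(np.radians(im["fov_y"])/2)
    u,v=np.meshgrid(np.arange(w),np.arange(h)); d=im["depth"]
    P=np.stack([(u-im["cx"])/f*d,(v-im["cy"])/f*d,d],-1)
    T=np.array(im["world_from_camera"]); W=P@T[:3,:3].T+T[:3,3]; W[d==0]=np.nan
    return W
def save(im,n): cv2.imwrite(f"pics/{n}.png",cv2.cvtColor(im["pixels"],cv2.COLOR_RGB2BGR))
E
python3 - <<'E'
from h import *
print(env.observe(), env.tcp_to_grasp)
for c in ("scene","side"):
    im=imaging.get_image(c); save(im,c+"0"); W=world(im)
    print(c,np.array(im["world_from_camera"]).round(3).tolist())
    for q in ("board","long_a","short_a","tin","sander","mug","pull","driver","hinge","oil"):
        for r in models.outline_of(c,q)[:5]:
            m=r["region"]; p=W[m]; p=p[~np.isnan(p[:,0])]
            if len(p)<20: continue
            z=np.percentile(p[:,2],90); t=p[abs(p[:,2]-z)<.006]
            (cx,cy),wh,a=cv2.minAreaRect((t[:,:2]*1000).astype(np.float32))
            print(q,round(r["confidence"],2),np.round(r["bbox"]),"z",z.round(3),"rect",round(cx),round(cy),np.round(wh),round(a),im["pixels"][m].mean(0).round())
E
```

```text
{'time_s': 0.0, 'q': array([ 5.84254427e+01,  2.18405785e+01,  7.43857655e+01, -3.04762682e-04,
        8.38595882e+01, -1.23364359e+01]), 'qvel': array([ 0.02054567, -0.06738144,  0.01498928,  0.09535038,  0.05655158,
       -0.03599091]), 'joint_efforts': array([ 2.46495991e-03, -4.48446178e+01, -2.31288064e+01, -4.47547961e-05,
        4.62895667e-03,  4.63303320e-05]), 'position': array([0.18106709, 0.51901548, 0.23070969]), 'tool_rot': array([[-9.44157418e-01,  3.29493795e-01, -7.80800559e-04],
       [ 3.29494570e-01,  9.44156602e-01, -1.28053723e-03],
       [ 3.15268931e-04, -1.46629827e-03, -9.99998875e-01]]), 'ft_force': array([-0.2287654 ,  0.45331605,  0.30167169]), 'wrist_torque': array([-0.01454719,  0.05253769, -0.06704643]), 'gripper_force': 0.0, 'grip_width': 0.08536522437114792} -0.0187
scene [[-0.236, 0.742, -0.628, 1.464], [0.972, 0.192, -0.138, 0.187], [0.018, -0.643, -0.766, 1.223], [0.0, 0.0, 0.0, 1.0]]
board 0.63 [356. 235.  70.  61.] z 0.029 rect 549 107 [136. 155.] 73 [104.  81.  55.]
long_a 0.63 [441. 224.  10.  51.] z 0.023 rect 455 337 [172.  26.] 3 [103.
[... 1876 characters left out ...]
 399 [56. 61.] 17 [120.  95.  60.]
sander 0.71 [372. 297.  28.  28.] z 0.026 rect 498 -328 [40. 70.] 19 [132.  96.  63.]
sander 0.2 [311. 183.  57.  44.] z 0.028 rect 547 109 [140. 149.] 74 [136. 107.  72.]
mug 0.58 [277. 218.  32.  36.] z 0.082 rect 365 5 [75. 73.] 62 [98. 95. 84.]
pull 0.54 [332. 134.  30.  20.] z 0.012 rect 738 290 [ 35. 141.] 7 [142. 113.  68.]
driver 0.81 [432. 245.  22.  33.] z 0.026 rect 730 -305 [85. 23.] 75 [139.  43.  38.]
driver 0.68 [278. 219.  34.  36.] z 0.082 rect 365 5 [75. 73.] 63 [101.  97.  86.]
hinge 0.79 [288. 273.  33.  19.] z 0.015 rect 330 -166 [43. 88.] 58 [121. 116. 111.]
oil 0.71 [382. 172.  26.  52.] z 0.175 rect 724 -40 [10. 27.] 39 [82. 63. 48.]
```

```bash
python3 - <<'E'
from h import *
ims=[cv2.imread(f"pics/{c}0.png") for c in ("scene","side")]
a=cv2.resize(ims[0][140:330,150:500],(800,434)); b=cv2.resize(ims[1][110:380,190:500],(640,557))
cv2.imwrite("pics/a.png",a); cv2.imwrite("pics/b.png",b)
for c in ("scene","side"):
    W=world(imaging.get_image(c)).reshape(-1,3)
    def fit(c0,zlo,zhi,r):
        t=W[(abs(W[:,2]-(zlo+zhi)/2)<(zhi-zlo)/2)&(np.hypot(*(W[:,:2]-c0).T)<r)]
        (x,y),wh,an=cv2.minAreaRect((t[:,:2]*1000).astype(np.float32)); return round(x,1),round(y,1),np.round(wh,1),round(an,1),len(t)
    print(fit([.548,.108],.022,.034,.12)); print(fit([.548,.108],.005,.015,.12))
E
```

```text
(550.1, 107.2, array([135.3, 154.5]), 73.7, 704)
(545.8, 104.4, array([220.1, 217.1]), 51.3, 1606)
(548.1, 109.6, array([140.1, 149.5]), 73.5, 590)
(547.8, 105.8, array([172.5, 161.7]), 73.7, 1093)
```

View pics/a.png

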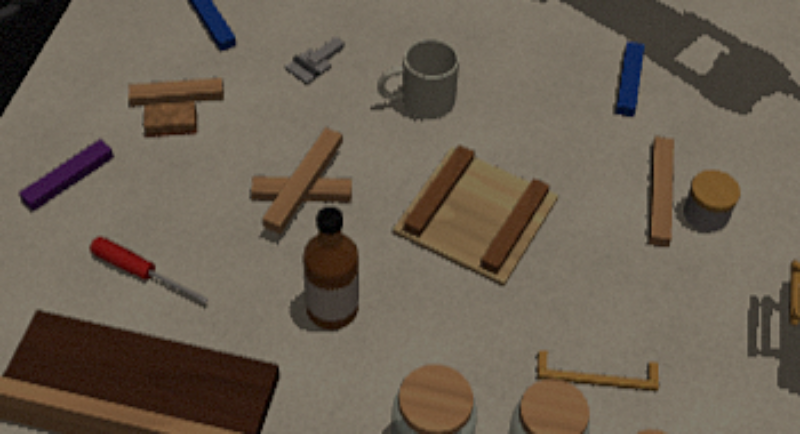

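View pics/b.png

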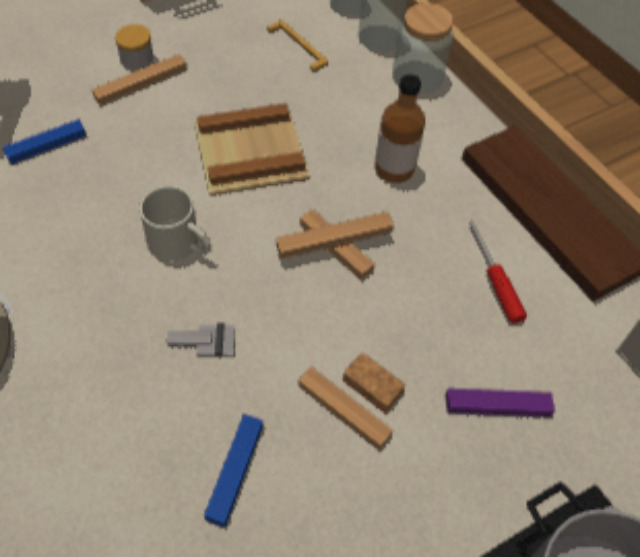

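Request:
jog_arm(plan="0 0 -5.7 0 0 2 0;0 0 -5.7 0 0 2 0;0 0 -5.7 0 0 2 40;0 0 -5.6 0 0 2 100;0 0 0 -2.9 -2.5 0 100;0 0 0 -2.9 -2.5 0 100;0 0 0 -2.9 -2.5 0 100;0 0 0 -2.9 -2.5 0 100;0 0 0 -2.9 -2.5 0 100;0 0 0 -2.9 -2.5 0 100", grip_force=50)

```text
time_s: 2.03
position: [0.3652, 0.3787, 0.1515]
tool_rot: [[-0.998, -0.06, 0.0], [-0.06, 0.998, 0.0], [-0.0, 0.0, -1.0]]
ft_force: [0.7, 1.2, 0.1]
grip_width: 0.0516
gripper_force: 0.0
```

Request:
jog_arm(plan="0 0 0 -2.9 -2.4 0 100;0 0 0 -2.8 -2.4 0 100;0 0 0 0 0 0 100;0 0 0 0 0 0 100")

```text
time_s: 2.37
position: [0.425, 0.3345, 0.1512]
tool_rot: [[-0.998, -0.057, -0.0], [-0.057, 0.998, 0.0], [0.0, 0.0, -1.0]]
ft_force: [0.5, 0.2, 0.7]
grip_width: 0.0519
gripper_force: 0.0
```

```bash
cat >> h.py <<'E'
def go(x,y,z,yaw):
    s=env.observe(); R=s["tool_rot"]; p=s["position"]
    cur=np.degrees(np.arctan2(R[1,1],R[0,1])); d=(yaw-cur+90)%180-90
    a=np.radians(cur+d); ty=np.array([np.cos(a),np.sin(a)]); tx=np.array([-ty[1],ty[0]])
    e=np.array([x,y])/1000-p[:2]
    print("at",(p*1000).round(1),"yaw",cur.round(1),"q1,q6",s["q"][[0,5]].round(0),"w",round(s["grip_width"]*1000,1),"t",round(s["time_s"],2),"| rz",round(-d,1),"x y z cm",(e@tx*100).round(2),(e@ty*100).round(2),((p[2]-z/1000)*100).round(2))
def slat(q,near,zt,cam="wrist",L=170,tol=.006):
    im=imaging.get_image(cam); W=world(im)
    t=W[(abs(W[...,2]-zt/1000)<tol)&(np.hypot(W[...,0]-near[0]/1000,W[...,1]-near[1]/1000)<L/1800)]
    (x,y),wh,an=cv2.minAreaRect((t[:,:2]*1000).astype(np.float32))
    if wh[0]<wh[1]: an+=90
    print(cam,q,"c",round(x,1),round(y,1),"size",np.round(wh,1),"len dir",round(an,1),"z",np.median(t[:,2]).round(4),len(t))
    return im
E
python3 - <<'E'
from h import *
im=slat("long_a",(453,337),20); save(im,"w1")
go(423.6,335.2,2,93.5)
E
```

```text
wrist long_a c 452.3 372.0 size [170.2  94.7] len dir 3.7 z 0.0185 4045
at [423.9 335.3 151.2] yaw 93.4 q1,q6 [ 26. -68.] w 51.8 t 2.42 | rz -0.1 x y z cm 0.03 -0.01 14.92
```

View pics/w1.png

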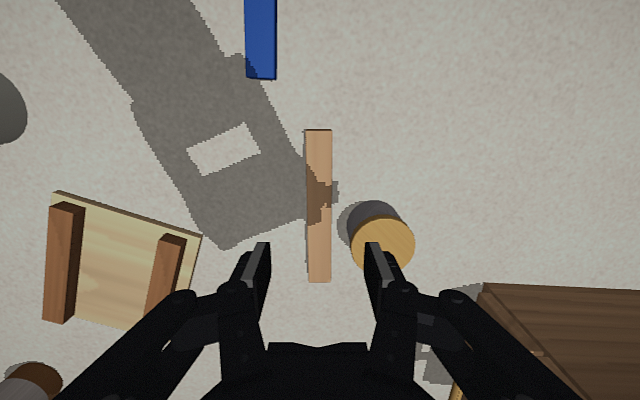

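The wrist view shows long_a at columns 305–332, midway between the fingers (about 257 and 375), with the tin to its right at (382,240), farther along the slat. I'll descend now.

Request:
jog_arm(plan="0 0 0 0 0 3.5 100;0 0 0 0 0 3.5 100;0 0 0 0 0 3.5 100;0 0 0 0 0 2.5 100;0 0 0 0 0 1.2 100;0 0 0 0 0 0.6 100;0 0 0 0 0 0 100;0 0 0 0 0 0 255;0 0 0 0 0 0 255;0 0 0 0 0 0 255")

```text
time_s: 3.25
position: [0.4242, 0.3361, 0.0048]
tool_rot: [[-0.998, -0.061, 0.002], [-0.061, 0.998, 0.001], [-0.002, 0.001, -1.0]]
ft_force: [-1.0, 0.7, 5.0]
grip_width: 0.0244
gripper_force: 50.2
```

Request:
jog_arm(plan="0 0 0 0 0 0 255;0 0 0 0 0 0 255;0 0 0 0 0 0 255;0 0 0 0 0 -1 255;0 0 0 0 0 -2 255")

```text
time_s: 3.67
position: [0.4228, 0.3351, 0.0329]
tool_rot: [[-0.998, -0.06, -0.003], [-0.06, 0.998, -0.002], [0.003, -0.001, -1.0]]
ft_force: [0.2, -0.3, -1.2]
grip_width: 0.0246
gripper_force: 49.2
```

```bash
python3 - <<'E'
from h import *
go(497.4,92.4,90,163.7)
E
```

```text
at [422.8 335.1  32.9] yaw 93.5 q1,q6 [ 26. -68.] w 24.6 t 3.67 | rz -70.2 x y z cm 21.2 -13.97 -5.71
```

Request:
jog_arm(plan="0 0 0 0 0 -3.4 255;0 0 0 0 0 -3.3 255;0 0 -6 0 0 0 255;0 0 -6.4 0 0 0 255;0 0 -6.4 0 0 0 255;0 0 -6.4 0 0 0 255;0 0 -6.4 0 0 0 255;0 0 -6.4 0 0 0 255;0 0 -6.4 0 0 0 255;0 0 -6.4 0 0 0 255")

```text
time_s: 4.5
position: [0.4237, 0.3355, 0.1013]
tool_rot: [[-0.58, -0.815, 0.001], [-0.815, 0.58, 0.0], [-0.001, -0.0, -1.0]]
ft_force: [-0.7, 0.0, -0.6]
grip_width: 0.025
gripper_force: 49.2
```

Request:
jog_arm(plan="0 0 -6.4 0 0 0 255;0 0 -6.4 0 0 0 255;0 0 -6.6 0 0 0 255;0 0 0 3 -2 0 255;0 0 0 3 -2 0 255;0 0 0 3 -2 0 255;0 0 0 3 -2 0 255;0 0 0 3 -2 0 255;0 0 0 3 -2 0 255")

```text
time_s: 5.25
position: [0.4885, 0.1274, 0.1014]
tool_rot: [[-0.281, -0.96, 0.001], [-0.96, 0.281, -0.0], [-0.0, -0.001, -1.0]]
ft_force: [0.9, 0.8, -0.8]
grip_width: 0.0246
gripper_force: 49.3
```

Request:
jog_arm(plan="0 0 0 3 -2 0 255;0 0 0 0 0 0 255;0 0 0 0 0 0 255")

```text
time_s: 5.5
position: [0.4995, 0.0972, 0.101]
tool_rot: [[-0.289, -0.957, 0.001], [-0.957, 0.289, -0.005], [0.005, -0.002, -1.0]]
ft_force: [0.1, 1.1, -1.4]
grip_width: 0.0248
gripper_force: 49.3
```

```bash
python3 - <<'E'
from h import *
go(497.4,92.4,33,163.7)
z=env.observe()["position"][2]*1000
for c in ("scene","side","wrist"):
    im=slat("long_a",(506,121),z+15,c,190,.008)
save(im,"w2")
E
```

```text
at [499.5  97.2 101. ] yaw 163.2 q1,q6 [  -2. -165.] w 24.8 t 5.5 | rz -0.5 x y z cm 0.52 0.07 6.8
scene long_a c 512.5 123.7 size [170.8  43.9] len dir 76.0 z 0.1149 415
side long_a c 495.8 97.3 size [109.3  49. ] len dir 84.8 z 0.1157 245
wrist long_a c 497.8 96.3 size [109.3  50.6] len dir 86.9 z 0.1146 10122
```

View pics/w2.png

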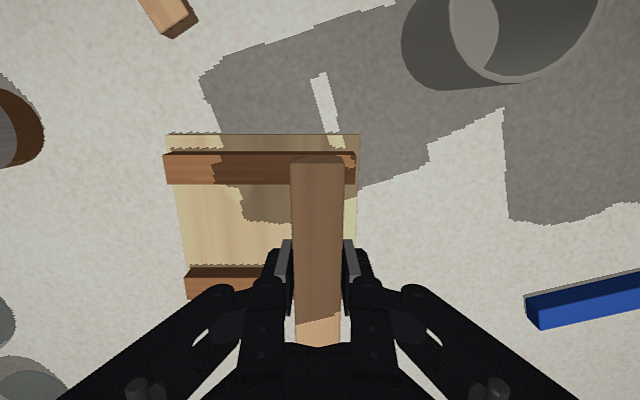

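Request:
jog_arm(plan="0 0 1.5 0.5 0.1 2.5 255;0 0 0 0 0 2.5 255;0 0 0 0 0 1.2 255;0 0 0 0 0 0.4 255;0 0 0 0 0 0 255;0 0 0 0 0 0 255")

```text
time_s: 6.15
position: [0.4969, 0.0944, 0.0349]
tool_rot: [[-0.31, -0.951, 0.001], [-0.951, 0.31, -0.006], [0.005, -0.002, -1.0]]
ft_force: [0.3, -0.7, -0.8]
grip_width: 0.0247
gripper_force: 49.4
```

```bash
python3 - <<'E'
from h import *
go(497.4,92.4,33,161.7); print(env.observe()["ft_force"])
E
```

```text
at [496.9  94.4  34.9] yaw 161.9 q1,q6 [  -3. -164.] w 24.7 t 6.15 | rz 0.2 x y z cm 0.17 -0.11 0.19
[ 0.28705343 -0.66015161 -0.7601656 ]
```

Request:
jog_arm(plan="0 0 0 0.1 -0.1 0.15 255;0 0 0 0 0 0 255;0 0 0 0 0 0 160;0 0 0 0 0 0 100;0 0 0 0 0 0 100;0 0 0 0 0 -1 100;0 0 0 0 0 -3 100;0 0 0 0 0 -4 100;0 0 0 0 0 -4 100;0 0 0 0 0 -2 100")

```text
time_s: 6.98
position: [0.4985, 0.0932, 0.1774]
tool_rot: [[-0.311, -0.95, 0.006], [-0.95, 0.311, -0.006], [0.004, -0.007, -1.0]]
ft_force: [0.1, -0.4, 0.5]
grip_width: 0.0516
gripper_force: 0.0
```

Request:
jog_arm(plan="0 0 7 0 0 0 100;0 0 7 0 0 0 100;0 0 7 0 0 0 100;0 0 7 0 0 0 100;0 0 7 0 0 0 100;0 0 7 0 0 0 100;0 0 7 0 0 0 100;0 0 7 0 0 0 100;0 0 7 0 0 0 100;0 0 7 0 0 0 100")

```text
time_s: 7.82
position: [0.4973, 0.0931, 0.1729]
tool_rot: [[-1.0, -0.026, -0.0], [-0.026, 1.0, -0.006], [0.0, -0.006, -1.0]]
ft_force: [-0.4, 0.7, -0.2]
grip_width: 0.0518
gripper_force: 0.0
```

Request:
jog_arm(plan="0 0 7 0 0 0 100;0 0 6.7 0 0 0 100;0 0 0 0 0 0 100")

```text
time_s: 8.07
position: [0.4973, 0.0931, 0.1729]
tool_rot: [[-0.978, 0.209, -0.0], [0.209, 0.978, -0.006], [-0.001, -0.005, -1.0]]
ft_force: [-0.0, -0.1, -0.0]
grip_width: 0.052
gripper_force: 0.0
```

```bash
python3 - <<'E'
from h import *
go(567.5,-118,150,78)
for c in ("scene","side"): slat("long_a",(506,121),48,c,190,.005)
for c in ("scene","side"): slat("long_b",(567,-118),40,c,190,.005)
E
```

```text
at [497.3  93.1 172.9] yaw 77.9 q1,q6 [ -3. -80.] w 52.0 t 8.07 | rz -0.1 x y z cm -11.25 -19.19 2.29
scene long_a c 508.2 120.1 size [170.1  31.9] len dir 73.0 z 0.0479 405
side long_a c 505.8 121.1 size [171.3  25.9] len dir 72.2 z 0.0478 309
scene long_b c 568.6 -118.3 size [ 29.4 172.1] len dir 168.0 z 0.0396 393
side long_b c 567.6 -117.2 size [ 29.  169.7] len dir 167.9 z 0.0397 453
```

Request:
jog_arm(plan="0 0 0 -1.9 -3.2 0 100;0 0 0 -1.9 -3.2 0 100;0 0 0 -1.9 -3.2 0 100;0 0 0 -1.9 -3.2 0 100;0 0 0 -1.9 -3.2 0 100;0 0 0 -1.8 -3.2 0 100;0 0 0 0 0 2.3 100;0 0 0 0 0 0 100;0 0 0 0 0 0 100")

```text
time_s: 9.02
position: [0.5678, -0.1177, 0.1502]
tool_rot: [[-0.979, 0.204, -0.003], [0.204, 0.979, -0.004], [0.002, -0.005, -1.0]]
ft_force: [-0.5, 0.7, 0.6]
grip_width: 0.0517
gripper_force: 0.0
```

```bash
python3 - <<'E'
from h import *
slat("long_b",(568,-118),40,"wrist",190,.006)
go(568,-118,25,78)
E
```

```text
wrist long_b c 569.4 -118.6 size [ 26.  168.5] len dir 167.5 z 0.0385 4752
at [ 568.3 -117.3  151.3] yaw 78.2 q1,q6 [ -23. -101.] w 52.2 t 9.07 | rz 0.2 x y z cm 0.02 -0.07 12.63
```

Request:
jog_arm(plan="0 0 0 0 -0.1 3.5 100;0 0 0 0 0 3.5 100;0 0 0 0 0 3 100;0 0 0 0 0 1.6 100;0 0 0 0 0 0.9 100;0 0 0 0 0 0 100;0 0 0 0 0 0 255;0 0 0 0 0 0 255;0 0 0 0 0 0 255;0 0 0 0 0 0 255")

```text
time_s: 9.9
position: [0.5694, -0.1199, 0.028]
tool_rot: [[-0.979, 0.205, 0.003], [0.205, 0.979, -0.007], [-0.005, -0.006, -1.0]]
ft_force: [-1.0, 1.7, 6.6]
grip_width: 0.0246
gripper_force: 50.0
```

Request:
jog_arm(plan="0 0 0 0 0 0 255;0 0 0 0 0 0 255;0 0 0 0 0 -0.5 255;0 0 0 0 0 -2 255;0 0 0 0 0 -3.5 255;0 0 0 0 0 -3 255")

```text
time_s: 10.4
position: [0.5681, -0.1192, 0.118]
tool_rot: [[-0.979, 0.205, -0.0], [0.205, 0.979, -0.006], [-0.001, -0.005, -1.0]]
ft_force: [-0.0, 0.8, -0.4]
grip_width: 0.0245
gripper_force: 49.3
```

```bash
python3 - <<'E'
from h import *
go(592,95,110,-16.3)
slat("long_b",(568,-118),125,"scene",190,.012)
slat("short_a",(571,-121),20,"scene",130,.005)
E
```

```text
at [ 568.1 -119.2  118. ] yaw 78.1 q1,q6 [ -23. -101.] w 24.5 t 10.4 | rz -85.6 x y z cm -21.23 3.72 0.8
scene long_b c 569.4 -118.3 size [ 50.6 170.7] len dir 157.9 z 0.1287 369
scene short_a c 571.3 -121.4 size [ 32.6 129.3] len dir 103.1 z 0.0194 287
```

Request:
jog_arm(plan="0 0 6.8 0 0 0 255;0 0 6.8 0 0 0 255;0 0 6.8 0 0 0 255;0 0 6.8 0 0 0 255;0 0 6.8 0 0 0 255;0 0 6.8 0 0 0 255;0 0 6.8 0 0 0 255;0 0 6.8 0 0 0 255;0 0 6.8 0 0 0 255;0 0 6.8 0 0 0 255")

```text
time_s: 11.33
position: [0.5681, -0.1192, 0.1159]
tool_rot: [[-0.17, 0.985, -0.001], [0.985, 0.17, -0.005], [-0.005, -0.001, -1.0]]
ft_force: [0.9, 0.5, -0.5]
grip_width: 0.0247
gripper_force: 49.3
```

Request:
jog_arm(plan="0 0 6.8 0 0 0 255;0 0 6.8 0 0 0 255;0 0 6.8 0 0 0 255;0 0 6 0 0 0 255;0 0 0 3.5 -0.6 0 255;0 0 0 3.5 -0.6 0 255;0 0 0 3.5 -0.6 0 255;0 0 0 3.5 -0.6 0 255;0 0 0 3.5 -0.6 0 255;0 0 0 3.5 -0.6 0 255")

```text
time_s: 12.17
position: [0.5923, 0.0941, 0.1148]
tool_rot: [[0.28, 0.96, -0.0], [0.96, -0.28, -0.006], [-0.005, 0.001, -1.0]]
ft_force: [-0.4, 0.0, -1.2]
grip_width: 0.0243
gripper_force: 49.3
```

Request:
jog_arm(plan="0 0 0 0 0 2 255;0 0 0 0 0 0 255;0 0 0 0 0 0 255")

```text
time_s: 12.42
position: [0.5918, 0.0922, 0.0942]
tool_rot: [[0.279, 0.96, -0.003], [0.96, -0.279, -0.006], [-0.006, -0.001, -1.0]]
ft_force: [-0.1, 1.0, -0.3]
grip_width: 0.0243
gripper_force: 49.3
```

```bash
python3 - <<'E'
from h import *
go(592,95,56,-16.3)
for c in ("scene","side"):slat("long_b",(592,95),110,c,190,.012)
E
```

```text
at [591.8  92.2  94.2] yaw -16.2 q1,q6 [-2. 14.] w 24.3 t 12.42 | rz 0.1 x y z cm 0.28 -0.06 3.82
scene long_b c 596.5 91.2 size [169.5  46.9] len dir 76.2 z 0.1057 444
side long_b c 589.4 86.7 size [157.6  50.4] len dir 64.3 z 0.1069 302
```

Request:
jog_arm(plan="0 0 0 0.3 -0.1 2.5 255;0 0 0 0 0 2 255;0 0 0 0 0 0.9 255;0 0 0 0 0 0.3 255;0 0 0 0 0 0.1 255;0 0 0 0 0 0 255;0 0 0 0 0 0 255")

```text
time_s: 13.1
position: [0.5931, 0.0949, 0.038]
tool_rot: [[0.28, 0.96, 0.002], [0.96, -0.28, -0.006], [-0.005, 0.003, -1.0]]
ft_force: [-0.2, 0.5, -0.5]
grip_width: 0.0247
gripper_force: 49.3
```

Request:
jog_arm(plan="0 0 0 0 0 0.1 255;0 0 0 0 0 0.1 255;0 0 0 0 0 0 255;0 0 0 0 0 0 255")

```text
time_s: 13.43
position: [0.5929, 0.0951, 0.0361]
tool_rot: [[0.28, 0.96, 0.002], [0.96, -0.28, -0.006], [-0.005, 0.003, -1.0]]
ft_force: [-1.6, -0.3, 5.7]
grip_width: 0.0246
gripper_force: 50.1
```

Request:
jog_arm(plan="0 0 0 0 0 0 160;0 0 0 0 0 0 100;0 0 0 0 0 0 100;0 0 0 0 0 -1 100;0 0 0 0 0 -3 100;0 0 0 0 0 -4 100;0 0 -7 0 0 -4 100;0 0 -7 0 0 0 100;0 0 -7 0 0 0 100;0 0 -7.1 0 0 0 100")

```text
time_s: 14.27
position: [0.5925, 0.0958, 0.1564]
tool_rot: [[-0.211, 0.977, 0.002], [0.977, 0.211, -0.006], [-0.006, 0.001, -1.0]]
ft_force: [-0.1, 0.0, 0.2]
grip_width: 0.0518
gripper_force: 0.0
```

Request:
jog_arm(plan="0 0 0 -3.4 -1.1 0 100;0 0 0 -3.4 -1.1 0 100;0 0 0 -3.4 -1.1 0 100;0 0 0 -3.4 -1.1 0 100;0 0 0 -3.4 -1.1 0 100;0 0 0 -3.6 -1.3 0 100;0 0 0 0 0 0 100;0 0 0 0 0 0 100")

```text
time_s: 14.93
position: [0.5679, -0.1215, 0.1565]
tool_rot: [[-0.202, 0.979, 0.0], [0.979, 0.202, -0.006], [-0.005, -0.001, -1.0]]
ft_force: [0.2, -0.4, -0.1]
grip_width: 0.0521
gripper_force: 0.0
```

```bash
python3 - <<'E'
from h import *
slat("short_a",(571,-121),20,"wrist",150,.006)
for c in ("scene","side"):
    slat("short_a",(571,-121),20,c,150,.005)
    slat("long_b",(592,95),48,c,140,.005)
    slat("long_a",(507,121),48,c,140,.005)
go(571,-121,5,12.5)
E
```

```text
wrist short_a c 571.4 -121.6 size [ 25.3 129.6] len dir 102.6 z 0.0184 3025
scene short_a c 571.5 -121.2 size [ 32.1 129.2] len dir 103.0 z 0.0197 310
scene long_b c 563.0 103.3 size [154.6  94.3] len dir 73.9 z 0.0474 442
scene long_a c 535.5 110.0 size [154.   89.5] len dir 70.0 z 0.0477 379
side short_a c 570.2 -120.2 size [ 27.9 131.5] len dir 103.1 z 0.0194 336
side long_b c 561.3 103.9 size [153.6  90.5] len dir 72.5 z 0.0477 283
side long_a c 536.9 109.7 size [151.3  91.5] len dir 72.1 z 0.0478 286
at [ 568.3 -118.8  156.1] yaw 11.9 q1,q6 [-23. -35.] w 52.0 t 15.28 | rz -0.6 x y z cm -0.28 0.21 15.11
```

Request:
jog_arm(plan="0 0 -0.6 -0.1 0.2 3.5 100;0 0 0 0 0 3.5 100;0 0 0 0 0 3.5 100;0 0 0 0 0 2.6 100;0 0 0 0 0 1.3 100;0 0 0 0 0 0.6 100;0 0 0 0 0 0 100;0 0 0 0 0 0 255;0 0 0 0 0 0 255;0 0 0 0 0 0 255")

```text
time_s: 16.12
position: [0.5712, -0.1214, 0.0076]
tool_rot: [[-0.216, 0.976, 0.003], [0.976, 0.216, -0.007], [-0.007, 0.001, -1.0]]
ft_force: [0.4, -0.0, -0.1]
grip_width: 0.0249
gripper_force: 49.2
```

Request:
jog_arm(plan="0 0 0 0 0 0 255;0 0 0 0 0 0 255;0 0 0 0 0 0 255;0 0 0 0 0 -1 255;0 0 0 0 0 -3 255;0 0 0 0 0 -4 255;0 0 0 0 0 -4 255;0 0 0 0 0 0 255")

```text
time_s: 16.78
position: [0.5732, -0.1216, 0.1346]
tool_rot: [[-0.216, 0.976, 0.013], [0.976, 0.216, -0.011], [-0.014, 0.01, -1.0]]
ft_force: [0.2, 0.8, -0.3]
grip_width: 0.0247
gripper_force: 49.4
```

```bash
python3 - <<'E'
from h import *
# short target: board centre, y=-45 ; check both
c=np.array([549,108]);by=np.array([.281,.960]); t=c-45*by; print(t,c+45*by)
go(*t,110,73.7)
E
```

```text
[536.355  64.8  ] [561.645 151.2  ]
at [ 573.2 -121.6  134.6] yaw 12.5 q1,q6 [-23. -36.] w 24.7 t 16.78 | rz -61.2 x y z cm 8.77 16.86 2.46
```

Request:
jog_arm(plan="0 0 -6.8 0 0 0 255;0 0 -6.8 0 0 0 255;0 0 -6.8 0 0 0 255;0 0 -6.8 0 0 0 255;0 0 -6.8 0 0 0 255;0 0 -6.8 0 0 0 255;0 0 -6.8 0 0 0 255;0 0 -6.8 0 0 0 255;0 0 -6.8 0 0 0 255;0 0 0 1.1 3.2 0 255")

```text
time_s: 17.62
position: [0.5694, -0.0906, 0.1264]
tool_rot: [[-0.961, 0.278, 0.002], [0.278, 0.961, -0.008], [-0.004, -0.007, -1.0]]
ft_force: [0.4, 0.4, -0.2]
grip_width: 0.0248
gripper_force: 49.4
```

Request:
jog_arm(plan="0 0 0 1.1 3.2 0 255;0 0 0 1.1 3.2 0 255;0 0 0 1.1 3.2 0 255;0 0 0 1.1 3.2 0 255;0 0 0 1.1 3.2 0 255;0 0 0 1.1 3.2 0 255;0 0 0 1.1 3.4 0 255;0 0 0 0 0 2 255;0 0 0 0 0 0 255;0 0 0 0 0 0 255")

```text
time_s: 18.45
position: [0.558, 0.1516, 0.1044]
tool_rot: [[-0.96, 0.281, -0.002], [0.281, 0.96, -0.006], [0.0, -0.006, -1.0]]
ft_force: [-0.4, -0.6, -0.4]
grip_width: 0.025
gripper_force: 49.4
```

```bash
python3 - <<'E'
from h import *
go(561.6,151.2,56,73.7)
im=imaging.get_image("wrist");save(im,"w3");go(561.6,151.2,56,73.7)
E
```

```text
at [558.  151.6 104.4] yaw 73.7 q1,q6 [  4. -70.] w 25.0 t 18.45 | rz -0.0 x y z cm -0.35 0.07 4.84
at [558.6 151.  105.1] yaw 73.6 q1,q6 [  4. -70.] w 24.8 t 18.5 | rz -0.1 x y z cm -0.28 0.1 4.91
```

View pics/w3.png

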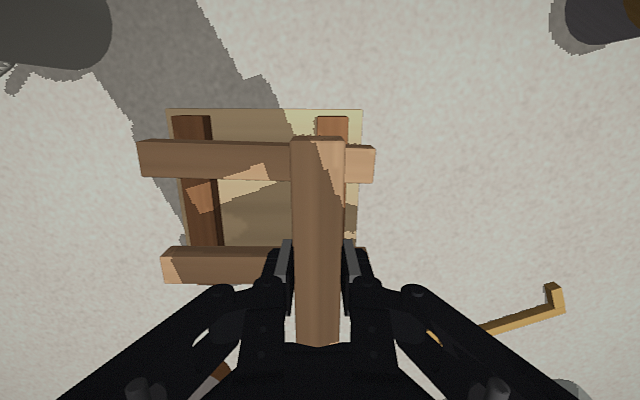

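Both long slats lie square across the battens (rows 160 and 265). The held short slat at column 318 is perpendicular to them.

Request:
jog_arm(plan="0 0 0 -0.3 0.1 2.2 255;0 0 0 0 0 1.8 255;0 0 0 0 0 0.6 255;0 0 0 0 0 0.2 255;0 0 0 0 0 0.1 255;0 0 0 0 0 0.1 255;0 0 0 0 0 0 255;0 0 0 0 0 0 255")

```text
time_s: 19.17
position: [0.5623, 0.1513, 0.0556]
tool_rot: [[-0.96, 0.282, 0.002], [0.282, 0.959, -0.006], [-0.004, -0.005, -1.0]]
ft_force: [-0.4, -1.8, 3.3]
grip_width: 0.0247
gripper_force: 49.9
```

Request:
jog_arm(plan="0 0 0 0 0 0 160;0 0 0 0 0 0 100;0 0 0 0 0 0 100;0 0 0 0 0 -1 100;0 0 0 0 0 -3 100;0 0 0 0 0 -4 100;0 0 6.5 0 0 -3 100;0 0 6.6 0 0 0 100;0 0 6.6 0 0 0 100;0 0 6.6 0 0 0 100")

```text
time_s: 20.0
position: [0.5617, 0.1522, 0.1659]
tool_rot: [[-0.732, 0.682, 0.001], [0.682, 0.732, -0.005], [-0.005, -0.003, -1.0]]
ft_force: [-0.1, -0.6, 0.3]
grip_width: 0.0518
gripper_force: 0.0
```

Request:
jog_arm(plan="0 0 6.6 0 0 0 100;0 0 6.6 0 0 0 100;0 0 6.6 0 0 0 100;0 0 6.6 0 0 0 100;0 0 0 -2.8 -2.1 0 100;0 0 0 -2.8 -2.1 0 100;0 0 0 -2.8 -2.1 0 100;0 0 0 -2.8 -2.1 0 100;0 0 0 -2.8 -2.1 0 100;0 0 0 -2.8 -2.1 0 100")

```text
time_s: 20.83
position: [0.5034, -0.0511, 0.1664]
tool_rot: [[-0.358, 0.934, 0.001], [0.934, 0.358, -0.006], [-0.006, -0.002, -1.0]]
ft_force: [0.2, 0.3, -0.1]
grip_width: 0.0522
gripper_force: 0.0
```

Request:
jog_arm(plan="0 0 0 -2.8 -2.1 0 100;0 0 0 -2.8 -2.1 0 100;0 0 0 -2.8 -2.1 0 100;0 0 0 -2.8 -2.1 0 100;0 0 0 -2.8 -2.1 0 100;0 0 0 -2.8 -2.1 0 100;0 0 0 -2.8 -2.1 0 100;0 0 0 0 0 0 100;0 0 0 0 0 0 100")

```text
time_s: 21.58
position: [0.4364, -0.2867, 0.1674]
tool_rot: [[-0.355, 0.935, 0.0], [0.935, 0.355, -0.006], [-0.005, -0.002, -1.0]]
ft_force: [0.6, -0.4, 1.7]
grip_width: 0.0521
gripper_force: 0.0
```

```bash
python3 - <<'E'
from h import *
go(432.5,-296,6,21)
im=slat("short_b",(449,-339),20,"wrist",150,.003); save(im,"w4")
for c in ("scene","side"):
    im=imaging.get_image(c); W=world(im)
    for r in models.outline_of(c,"short_b")[:6]:
        m=r["region"]; p=W[m]; p=p[~np.isnan(p[:,0])]
        z=np.percentile(p[:,2],90); t=p[abs(p[:,2]-z)<.006]
        print(c,r["confidence"],z.round(3),cv2.minAreaRect((t[:,:2]*1000).astype(np.float32)))
go(432.5,-296,6,21)
E
```

```text
at [ 436.4 -286.7  167.4] yaw 20.8 q1,q6 [-46. -67.] w 52.1 t 21.58 | rz -0.2 x y z cm -0.73 -0.69 16.14
wrist short_b c 477.4 -329.3 size [ 84.6 129.7] len dir 110.6 z 0.019 3865
scene 0.76 0.022 ((263.57135009765625, 275.2802734375), (133.52174377441406, 25.47087860107422), 0.5780108571052551)
scene 0.63 0.023 ((628.35205078125, -425.3592529296875), (32.17882537841797, 126.10803985595703), 58.6273193359375)
scene 0.59 0.071 ((562.56005859375, 150.81790161132812), (26.47198486328125, 130.84132385253906), 73.4162368774414)
side 0.68 0.022 ((448.4675598144531, -338.56524658203125), (27.55702781677246, 128.13479614257812), 20.727903366088867)
side 0.63 0.021 ((623.4010009765625, -425.8384094238281), (27.97052001953125, 130.61676025390625), 59.42520523071289)
side 0.57 0.022 ((292.59869384765625, -342.1971435546875), (129.9822540283203, 26.35727882385254), 42.17586898803711)
side 0.51 0.022 ((295.1479797363281, 274.8692626953125), (56.49629592895508, 26.93791389465332), 1.2394202947616577)
at [ 437.3 -284.3  167.2] yaw 21.0 q1,q6 [-46. -67.] w 52.0 t 21.83 | rz 0.0 x y z cm -0.92 -0.86 16.12
```

View pics/w4.png

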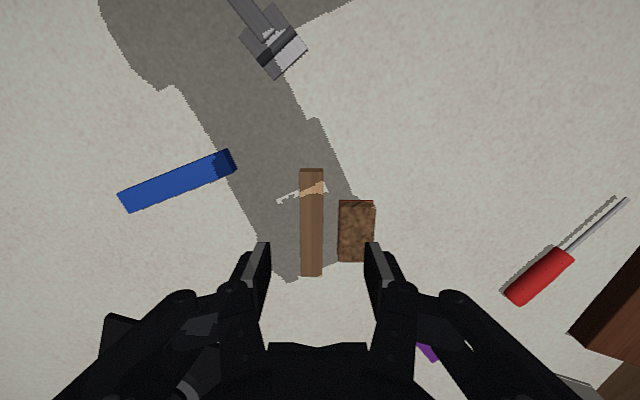

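Request:
jog_arm(plan="0 0 0 -0.8 -0.8 3.5 110;0 0 0 0 0 3.5 110;0 0 0 0 0 3.5 110;0 0 0 0 0 1.5 110;0 0 0 0 0 0 110;0 0 0 0 0 0 110;0 0 0 0 0 0 110")

```text
time_s: 22.42
position: [0.4331, -0.2966, 0.0484]
tool_rot: [[-0.358, 0.934, 0.002], [0.934, 0.358, -0.007], [-0.007, -0.001, -1.0]]
ft_force: [0.3, 0.8, 0.5]
grip_width: 0.0483
gripper_force: 0.0
```

```bash
python3 - <<'E'
from h import *
for i in range(3):
    go(432.3,-295.7,6,21); im=imaging.get_image("wrist")
save(im,"w5")
E
```

```text
at [ 433.1 -296.6   48.4] yaw 21.0 q1,q6 [-47. -68.] w 48.3 t 22.42 | rz -0.0 x y z cm 0.11 -0.04 4.24
at [ 433.1 -296.7   48.6] yaw 21.0 q1,q6 [-47. -68.] w 48.6 t 22.47 | rz -0.0 x y z cm 0.12 -0.04 4.26
at [ 433.  -296.7   48.5] yaw 21.0 q1,q6 [-47. -68.] w 48.4 t 22.52 | rz -0.0 x y z cm 0.12 -0.03 4.25
```

View pics/w5.png

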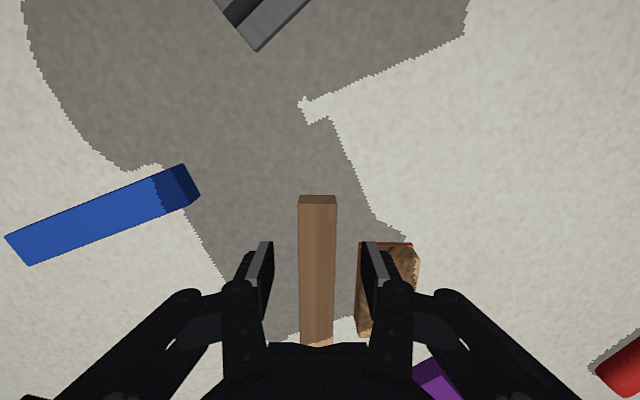

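Request:
jog_arm(plan="0 0 0 0.5 0 0 150;0 0 0 0 0 0 150;0 0 0 0 0 2 150;0 0 0 0 0 1.5 150;0 0 0 0 0 0.6 150;0 0 0 0 0 0 150;0 0 0 0 0 0 255;0 0 0 0 0 0 255;0 0 0 0 0 0 255;0 0 0 0 0 0 255", grip_force=70)

```text
time_s: 23.4
position: [0.4307, -0.2921, 0.0065]
tool_rot: [[-0.358, 0.934, 0.001], [0.934, 0.358, -0.006], [-0.006, -0.002, -1.0]]
ft_force: [-0.0, 0.1, 2.9]
grip_width: 0.0242
gripper_force: 69.3
```

Request:
jog_arm(plan="0 0 0 0 0 0 255;0 0 0 0 0 0 255;0 0 0 0 0 -1 255;0 0 0 0 0 -3 255;0 0 0 0 0 -4 255;0 0 0 0 0 -4 255;0 0 0 0 0 0 255")

```text
time_s: 23.98
position: [0.4326, -0.2933, 0.1334]
tool_rot: [[-0.358, 0.934, 0.009], [0.934, 0.358, -0.015], [-0.017, 0.003, -1.0]]
ft_force: [2.0, -0.7, 0.2]
grip_width: 0.0238
gripper_force: 68.9
```

```bash
python3 - <<'E'
from h import *
c=np.array([536.4,64.8])+50*np.array([-.96,.281]); print(c)
go(*c,110,73.7)
im=imaging.get_image("side"); W=world(im)
p=W[(abs(W[...,2]-.14)<.03)&(np.hypot(W[...,0]-.449,W[...,1]+.339)<.04)]
print(p[:,2].min(),p[:,2].max(),len(p))
E
```

```text
[488.4   78.85]
at [ 432.6 -293.3  133.4] yaw 21.0 q1,q6 [-47. -68.] w 23.8 t 23.98 | rz -52.7 x y z cm 5.09 37.28 2.34
0.126819607539833 0.1515843318821729 445
```

Request:
jog_arm(plan="0 0 -6.6 0 0 0 255;0 0 -6.6 0 0 0 255;0 0 -6.6 0 0 0 255;0 0 -6.6 0 0 0 255;0 0 -6.6 0 0 0 255;0 0 -6.6 0 0 0 255;0 0 -6.6 0 0 0 255;0 0 -6.5 0 0 0 255;0 0 0 0.5 3.7 0 255;0 0 0 0.5 3.7 0 255")

```text
time_s: 24.87
position: [0.4411, -0.2173, 0.1245]
tool_rot: [[-0.959, 0.284, -0.002], [0.284, 0.959, -0.004], [0.0, -0.005, -1.0]]
ft_force: [0.9, 0.7, -0.7]
grip_width: 0.0239
gripper_force: 69.0
```

Request:
jog_arm(plan="0 0 0 0.5 3.7 0 255;0 0 0 0.5 3.7 0 255;0 0 0 0.5 3.7 0 255;0 0 0 0.5 3.7 0 255;0 0 0 0.5 3.7 0 255;0 0 0 0.5 3.7 0 255;0 0 0 0.5 3.7 0 255;0 0 0 0.5 3.7 0 255;0 0 0 0 0 2 255;0 0 0 0 0 0 255")

```text
time_s: 25.7
position: [0.4847, 0.0795, 0.101]
tool_rot: [[-0.961, 0.278, -0.006], [0.278, 0.961, -0.005], [0.004, -0.007, -1.0]]
ft_force: [-0.5, 0.0, -1.0]
grip_width: 0.0236
gripper_force: 69.0
```

Request:
jog_arm(plan="0 0 0 0 0 0 255")

```text
time_s: 25.78
position: [0.4857, 0.0777, 0.103]
tool_rot: [[-0.96, 0.281, -0.004], [0.281, 0.96, -0.005], [0.002, -0.006, -1.0]]
ft_force: [0.4, 0.5, 0.2]
grip_width: 0.0243
gripper_force: 69.0
```

```bash
python3 - <<'E'
from h import *
go(488.4,78.9,56,73.7)
for c in ("wrist","side"):
    im=imaging.get_image(c); W=world(im)
    for s in (-20,40,100):  # height of top face along slat, mm from grip
        p=env.observe()["position"][:2]+s/1000*np.array([.96,-.281])
        t=W[(np.hypot(W[...,0]-p[0],W[...,1]-p[1])<.008)&(W[...,2]>.08)]
        print(c,s,np.median(t[:,2]) if len(t) else None,len(t))
save(im,"s6")
E
```

```text
at [485.7  77.7 103. ] yaw 73.7 q1,q6 [ -5. -78.] w 24.3 t 25.78 | rz -0.0 x y z cm -0.22 0.19 4.7
wrist -20 0.10936728633026532 379
wrist 40 0.11459936408741878 496
wrist 100 None 0
side -20 0.3992192523117235 19
side 40 0.11731026824480956 20
side 100 0.11652190969184856 16
```

Level, no sag. Lower it gently.

Request:
jog_arm(plan="0 0 0 -0.2 0.1 2 255;0 0 0 0 0 1.7 255;0 0 0 0 0 0.6 255;0 0 0 0 0 0.2 255;0 0 0 0 0 0.1 255;0 0 0 0 0 0.1 255;0 0 0 0 0 0 255;0 0 0 0 0 0 255")

```text
time_s: 26.55
position: [0.4892, 0.0778, 0.0575]
tool_rot: [[-0.96, 0.282, 0.001], [0.282, 0.96, -0.006], [-0.003, -0.005, -1.0]]
ft_force: [0.5, -0.4, -0.1]
grip_width: 0.0242
gripper_force: 69.1
```

Request:
jog_arm(plan="0 0 0 0 0 0.1 255;0 0 0 0 0 0.1 255;0 0 0 0 0 0.1 255;0 0 0 0 0 0 255;0 0 0 0 0 0 255")

```text
time_s: 26.97
position: [0.489, 0.0779, 0.0545]
tool_rot: [[-0.96, 0.281, 0.001], [0.281, 0.96, -0.006], [-0.002, -0.005, -1.0]]
ft_force: [-2.5, 0.3, 7.3]
grip_width: 0.0243
gripper_force: 69.9
```

Contact. Release, go up and aside, then check.

Request:
jog_arm(plan="0 0 0 0 0 0 180;0 0 0 0 0 0 130;0 0 0 0 0 0 110;0 0 0 0 0 0 110;0 0 0 0 0 -1 110;0 0 0 0 0 -3 110;0 0 0 0 0 -4 110;0 0 0 0 0 -4 110;0 0 0 0 0 -4 110;0 0 0 2 0 0 110")

```text
time_s: 27.8
position: [0.4743, 0.0836, 0.2208]
tool_rot: [[-0.959, 0.282, 0.014], [0.282, 0.959, -0.007], [-0.016, -0.002, -1.0]]
ft_force: [0.2, 0.0, 1.5]
grip_width: 0.0485
gripper_force: 0.0
```

Request:
jog_arm(plan="0 0 0 3 0 0 110;0 0 0 3 0 0 110;0 0 0 0 0 0 110;0 0 0 0 0 0 110")

```text
time_s: 28.13
position: [0.4114, 0.1016, 0.2141]
tool_rot: [[-0.96, 0.281, 0.0], [0.281, 0.96, -0.006], [-0.002, -0.005, -1.0]]
ft_force: [-0.6, -0.0, -0.1]
grip_width: 0.0484
gripper_force: 0.0
```

```bash
python3 - <<'E'
from h import *
c=np.array([.549,.108]); bx=np.array([.960,-.281]); by=np.array([.281,.960])
for cam in ("scene","side"):
    im=imaging.get_image(cam); W=world(im); d=W[...,:2]-c; u=d@bx; v=d@by; z=W[...,2]
    near=(abs(u)<.12)&(abs(v)<.12)
    for n,lo,hi in (("short",.063,.074),("long",.043,.053)):
        for s in (1,-1):
            k=near&(z>lo)&(z<hi)&((v if n=="short" else u)*s>.015)&(((v if n=="short" else u)*s)<.075)
            t=np.stack([u[k],v[k]],-1)*1000
            print(cam,n,s,cv2.minAreaRect(t.astype(np.float32)),"z",np.percentile(z[k],[5,50,95]).round(4))
save(im,"s7")
cv2.imwrite("pics/s7c.png",cv2.resize(cv2.imread("pics/s7.png")[110:330,200:480],(760,597)))
E
```

```text
scene short 1 ((1.0998382568359375, 45.144222259521484), (27.60377311706543, 133.77520751953125), 89.72150421142578) z [0.0642 0.0676 0.0717]
scene short -1 ((1.64349365234375, -46.06575393676758), (27.187114715576172, 134.48284912109375), 89.79739379882812) z [0.0637 0.0675 0.0717]
scene long 1 ((45.20189666748047, 0.45986175537109375), (169.6339874267578, 48.48493957519531), 85.14690399169922) z [0.044  0.048  0.0517]
scene long -1 ((-37.514007568359375, -0.12706756591796875), (170.27481079101562, 42.62082290649414), 88.52510833740234) z [0.0438 0.0476 0.0517]
side short 1 ((-0.9135169982910156, 45.23870086669922), (29.5790958404541, 128.8669891357422), 89.58365631103516) z [0.0641 0.0678 0.0706]
side short -1 ((0.82086181640625, -46.10871505737305), (28.87912940979004, 129.2588348388672), 89.58296966552734) z [0.0645 0.0676 0.0705]
side long 1 ((39.80524444580078, 1.1520843505859375), (44.86776351928711, 171.82521057128906), 0.5870651602745056) z [0.0449 0.0481 0.0519]
side long -1 ((-39.23822021484375, 1.517608642578125), (49.481109619140625, 172.17538452148438), 2.4921295642852783) z [0.0445 0.0482 0.052 ]
```

View pics/s7c.png

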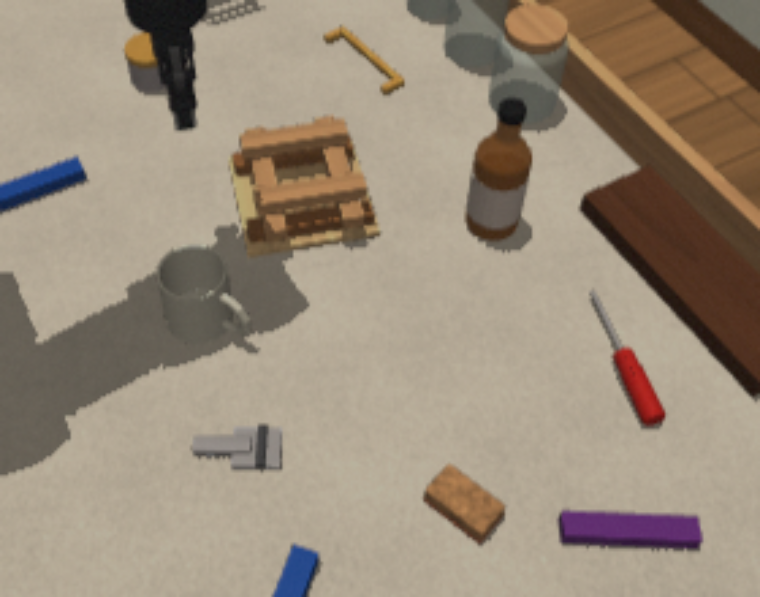

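The crosswise stack sits squarely on the board at about (305,185). The short slats read y = +45 and −46 mm with tops at 68 mm, the long slats' tops are at 48 mm, and the bystanders look untouched.

```bash
python3 -c "
from rig import job
print(job.close_job())"
```

```text
the job is handed in; nothing more can be done
None
```

The four slats are stacked crosswise on the drying board and the job is handed in: the final check put them square and in tolerance, though the long slats' sideways spacing was hard to measure under the top layer, and the other things look unmoved.

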